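# Press the stop pin into the adjustable blind bushing of a holding fixture

### The arm

A 6-joint arm with a two-finger parallel gripper is mounted at the origin on a cart in front of the work surface, level with it; the furniture and walls round the work are solid. World frame = base frame: x ahead of the robot, y to its left, z up, the work surface at z = 0. Lengths are in mm, angles in rad, forces in N, time in s.
With the tool pointing down it reaches from about 375 to 975 mm from the base axis. Payload 3.8 kg.
Tool frame: the origin (TCP) lies between the finger pads; the fingertips stand 11 mm ahead of it and the grasp point (between the pads) lies 8 mm behind it (tcp_to_tips is the distance from the TCP to the fingertips, in mm); z points along the fingers, y is the line along which they close (so a half turn about z gives the same grasp; the last joint's range is limited). The gripper opens to 88 mm and grips with 3 to 60 N. Pads are 18 mm wide; open, the fingers measure 123 mm over their backs; the gripper's body (75 mm by 187 mm) begins 45 mm behind the grasp point.
Start: joints at [1.071, 0.264, 1.604, -0, 1.274, -0.037], TCP at [301.354, 603.99, 216.806] pointing down, gripper open.
Joint ranges: [-2.63, 2.63], [-0.94, 2.18], [0.31, 2.57], [-1.31, 4.45], [0, 2.66], [-2.55, 2.55]. Speed limits (rad/s): [2.57, 2.57, 3.14, 3.14, 3.14, 3.14].

### API

Orientations are given as a 3x3 rotation matrix whose columns are the frame's x, y, z axes.
In Python, from cell import * gives the robot as it stands.
- The arm moves only by the tool carry_out, never from a script. Its argument "moves" is a list of rows, each an object of numbers: "x", "y", "z": the shift along the tool's x, y, z in mm; "rx", "ry", "rz": the turn, a rotation vector about the tool's x, y, z in degrees; "fingers": the opening, from -1 (shut) to 1 (fully open). In form: [{"x": .., "y": .., "z": .., "rx": .., "ry": .., "rz": .., "fingers": ..}, ...]. A call has exactly 5 rows; each row is the pose to reach, as a shift and turn from the pose commanded when the call began, along the tool's axes at that moment; what a row does not reach only later rows make up. A row lasts 1/12 s, in which the tool goes at most 41.7 mm and 7.16 degrees, less where a joint would pass 70% of its speed; a pose out of reach is approached as far as the arm can. A call with a gripper value outside its range is refused whole. The fingers move at their own pace and stop on an object; "newtons" is the grip in N (left out, the last holds). Time passes only in rows, so rows that repeat a pose let the fingers close, or fill a call up. It gives the time, the measured TCP pose, the force, the opening and the grip force at its end, in the units of the state.
- state(): the state, without advancing time (a new reading comes with each control period).
- camera(name): name is "scene" or "top" or "wrist"; returns (picture, depth): 384x512x3 uint8, red, green, blue; 384x512 float32, mm along the optical axis (not along the pixel's ray), 0 where there is no reading.
- calibration(name): a dict with "vfov" (degrees; the focal length in pixels is half the picture's height over the tangent of half this angle, whatever the lens; pixels are square), "cx", "cy" (the principal point, pixels), "D" ([k1, k2, p1, p2, k3] as OpenCV has them; the pictures are not rectified), "R" (3x3) and "t" (3): a world point X has camera coordinates R X + t. Camera axes: x right, y down, z forward; pixel columns grow to the right and rows downward; lengths in mm; the calibration is good to about 2 mm. A picture is of the moment at which its call begins: read the wrist's pose just before it. calibration takes no time and is no camera call; for the wrist camera it gives the pose at the moment of the call.
- sign_off(): hands the job in; it is judged then, once.
Trained networks look in the newest picture that a camera, given by its name, has taken for a name from the list of things; names that differ only in an ending like _2 or _b are one class to them, and where a whole thing is asked for, a point or a joint stands for the part that bears it (a point fixed in the world has none). Each returns a list of dicts, best first, with "confidence" (0 to 1); they miss things now and then, are a little off and sometimes report something else, mostly with a low value. They report only what shows in the picture. A call takes as long as a camera call.
- boxes_of(camera, query): "box" ([left, top, right, bottom] in pixels, round what is visible of it).
- silhouettes(camera, query): "pixels" (384x512 bool, what is visible of it) and "box" ([left, top, right, bottom] in pixels, round what is visible of it).
The state is a dict: "t": time; "joints": joint angles; "qd": joint speeds; "joint_efforts": joint torques, N m; "tcp_pos": TCP position; "tool_rot": TCP orientation; "ft_force": force on the tool from outside, world axes, zero at the start; "wrist_torque": the same for the moment, N m; "gripper_width": finger opening in mm; "grasp_force": force on a finger pad.
Only numpy, scipy, OpenCV 4.12 (cv2) and the standard library are available. Lean on these libraries where they do the work, as an engineer would, in place of code of your own. Each camera call takes 0.05 s, during which the arm holds its last target. There are 200 camera calls.

### The job

Take the knurled steel stop pin out of its grey holder and fit it into the blackened bushing on the blue fixture plate. The exact place of its sharp-edged blind hole has to be felt for with the pin's foot; then press the pin straight in until its shoulder is fully home on the bushing, and let go of it. Work gently: never let the pin bear on the fixture with more than 45 N. Leave the steel cap on the plate, the wash bottle and the beaker undisturbed.

Things in the scene. Friction and masses are not known exactly. Their poses are not given: they have to be found in the camera images.
- pin_head (a point): centre of the knurled steel head of the loose stop pin, where to grasp it: head 22 mm in diameter and 34 mm high, upright; the point lies 17 mm below the head's top and 17 mm above the flat shoulder at the head's underside, 51 mm above the pin's foot
- pin_foot (a point): centre of the flat foot (lower end) of the stop pin, 34 mm below the shoulder, on the pin's axis
- pin: the whole stop pin, 0.06 to 0.13 kg; origin at the centre of its foot, z along the pin towards the head (up). Plain shank 14 mm in diameter and 34 mm long with a 0.5 mm bevel at the foot, then the flat shoulder and the head. Once it is in the bushing, the squeeze of the balls there (10 N in all) counts in the load between pin and fixture
- holder: fixed grey plastic block, 50 x 50 x 44 mm on a 60 x 60 mm foot; origin at the centre of its underside on the worktop. The pin stands in a loose 19 mm hole in the middle of its top, with its shoulder resting on the top, 44 mm above the origin; lift the pin straight up by 40 mm or more to clear it
- fixture: fixed blue-painted steel plate 100 x 160 x 12 mm, long side along its y, origin at the centre of its underside. On its +y half a blackened steel bushing, 42 mm in diameter, flat top face 54 mm above the worktop, with a vertical blind hole in its middle: 15.4 mm in diameter, 37 mm deep, sharp edge without bevel. On its -y half a steel cap
- seat (a point): nominal centre of the bushing's flat top face, 38 mm along +y from the plate's centre. The bushing is clamped on an eccentric: its true hole centre is 3 to 5 mm off this point in an unreported direction. From 10 mm below the face three sprung rubber balls squeeze the shank with 3 N each: the pin must be pressed in against some 4 to 12 N until its shoulder meets the face
- cap: steel blank cap with a small knob, 72 mm in diameter, 33 mm high, loose on a 2 mm rubber pad on the fixture plate, its centre 76 mm from the seat; leave alone. Origin at the centre of its underside
- wash_bottle: white wash bottle with a red top, 199 mm high, to the left of the work; leave alone. Origin at the centre of its underside
- beaker: small clear beaker, 53 mm in diameter, 65 mm high, at the right; leave alone. Origin at the centre of its underside
- stand_rod (a point): lower tip of a thin yellow vertical rod that hangs in a clamp stand behind the worktop's front strip; rod, clamp and stand rise from here to 0.7 m and go back from here: an obstacle to keep the wrist and arm clear of. A steel tank 0.34 m high, with its front 0.03 m farther from the robot than this point, stands to the left from y = 0.2 m on

How it is judged:
By the outcome, as a careful person would: the job done as asked, in the order asked, and still so for the second after the job is handed in, with the robot touching nothing.
It also fails if it takes over 72 s, if anything falls off the work surface, if the arm or the gripper's body presses on something with over 40 N, if the wrist force passes 120 N, or if a joint passes its speed limit or range.

## Working session

There is one attempt and no reset: what is moved stays moved. The work goes in short steps, Python scripts to look and compute and a tool call to move; the robot and the scene stay as the last step left them, time stands still between calls to the robot, and variables do not carry over. Pictures are saved under pics/ and viewed, at most 10 in all, crops included, and the job is handed in when it is done.

Besides the shell and the picture viewer there is one more tool, called after ">>>" by a JSON object that holds its "op" and its "data", one argument or row to a line. carry_out: Moves the arm, as the interface text tells. Its arguments: {"type":"object","properties":{"moves":{"type":"array"},"newtons":{"type":"number"}},"required":["moves"]}

```bash
mkdir -p pics; ls; cat > h.py <<'E'
from cell import *
import numpy as np, cv2
def K(c):
    f=192/np.tan(np.radians(c["vfov"])/2); return np.array([[f,0,c["cx"]],[0,f,c["cy"]],[0,0,1.]])
def pts(cam,mask,depth,c):
    v,u=np.nonzero(mask&(depth>0))
    n=cv2.undistortPoints(np.stack([u,v],1).astype(np.float64).reshape(-1,1,2),K(c),np.array(c["D"],float)).reshape(-1,2)
    d=depth[v,u].astype(float)
    P=np.c_[n*d[:,None],d]
    return (P-np.array(c["t"]))@np.array(c["R"])
def shot(cam):
    c=calibration(cam); im,d=camera(cam); return c,im,d
E
python3 - <<'E'
from h import *
s=state();print(s['t'],s['ft_force'],np.round(s['tool_rot'],3).tolist(),s['gripper_width'])
ims=[]
for cam in("scene","top"):
    c,im,d=shot(cam)
    for q in("pin_head","holder","fixture","cap","seat","wash_bottle","beaker","stand_rod"):
        r=silhouettes(cam,q)
        for o in r[:2]:
            m=o["pixels"]; P=pts(cam,m,d,c)
            if len(P): print(cam,q,round(o["confidence"],2),np.round(o["box"]),np.round(np.percentile(P,[3,50,97],axis=0)).tolist())
    cv2.imwrite(f"pics/{cam}0.png",im[...,::-1])
E
```

```text
pics
0.0 [-0.2713033   0.44244834 -0.61896365] [[-0.895, 0.446, -0.001], [0.446, 0.895, -0.002], [0.0, -0.002, -1.0]] 88.15915153264442
scene pin_head 0.67 [253. 229. 259. 240.] [[441.0, -211.0, 52.0], [448.0, -204.0, 68.0], [456.0, -196.0, 79.0]]
scene holder 0.63 [247. 240. 266. 257.] [[427.0, -230.0, 2.0], [436.0, -213.0, 27.0], [482.0, -184.0, 46.0]]
scene fixture 0.79 [282. 247. 341. 282.] [[407.0, -469.0, 2.0], [435.0, -374.0, 12.0], [502.0, -320.0, 54.0]]
scene cap 0.67 [313. 255. 338. 273.] [[427.0, -458.0, 11.0], [455.0, -429.0, 18.0], [495.0, -395.0, 46.0]]
scene cap 0.48 [252. 230. 256. 246.] [[442.0, -211.0, 45.0], [450.0, -203.0, 66.0], [464.0, -191.0, 79.0]]
scene seat 0.82 [278. 250. 341. 283.] [[407.0, -468.0, 1.0], [435.0, -373.0, 12.0], [507.0, -316.0, 54.0]]
scene wash_bottle 0.82 [142. 175. 161. 221.] [[444.0, 191.0, 9.0], [459.0, 208.0, 84.0], [488.0, 240.0, 162.0]]
scene wash_bottle 0.33 [281. 245. 341. 281.] [[407.0, -469.0, -0.0], [435.0, -375.0, 12.0], [506.0, -317.0, 54.0]]
scene beaker 0.83 [360. 257. 382. 285.] [[444.0, -587.0, 5.0], [454.0, -566.0, 42.0], [497.0, -543.0, 63.0]]
scene beaker 0.67 [254. 227. 261. 241.] [[442.0, -211.0, 46.0], [450.0, -204.0, 66.0], [463.0, -192.0, 79.0]]Traceback (most recent call last):
  File "<stdin>", line 7, in <module>
ValueError: it knows: beaker, cap, fixture, holder, pin, pin_foot, pin_head, seat, wash_bottle
```

```bash
python3 - <<'E'
from h import *
for cam in("top","scene"):
    c,im,d=shot(cam)
    if cam=="top":
      for q in("pin_head","holder","fixture","cap"):
        for o in silhouettes(cam,q)[:2]:
            P=pts(cam,o["pixels"],d,c)
            if len(P): print(cam,q,round(o["confidence"],2),np.round(o["box"]),np.round(np.percentile(P,[3,50,97],axis=0)).tolist())
    # yellow rod
    hsv=cv2.cvtColor(im,cv2.COLOR_RGB2HSV)
    m=cv2.inRange(hsv,(20,120,100),(35,255,255))>0
    P=pts(cam,m,d,c); print(cam,"yellow",m.sum(),np.round(np.percentile(P,[3,50,97],axis=0)).tolist() if len(P) else None)
    cv2.imwrite(f"pics/{cam}0.png",im[...,::-1])
a=cv2.imread("pics/scene0.png");b=cv2.imread("pics/top0.png")
cv2.imwrite("pics/a.png",cv2.resize(a,(800,600)))
E
```

```text
top holder 0.64 [253. 195. 270. 214.] [[426.0, -227.0, -2.0], [451.0, -195.0, 42.0], [482.0, -169.0, 72.0]]
top fixture 0.94 [290. 190. 335. 219.] [[412.0, -469.0, 1.0], [457.0, -369.0, 14.0], [511.0, -315.0, 57.0]]
top fixture 0.42 [254. 193. 271. 211.] [[429.0, -228.0, -1.0], [454.0, -199.0, 42.0], [485.0, -173.0, 52.0]]
top cap 0.71 [317. 192. 334. 208.] [[434.0, -459.0, 11.0], [462.0, -429.0, 20.0], [493.0, -402.0, 50.0]]
top yellow 25 [[516.0, -5.0, 336.0], [531.0, -4.0, 566.0], [536.0, -1.0, 631.0]]
scene yellow 228 [[514.0, -6.0, 327.0], [527.0, -2.0, 538.0], [538.0, 3.0, 642.0]]
```

View pics/a.png

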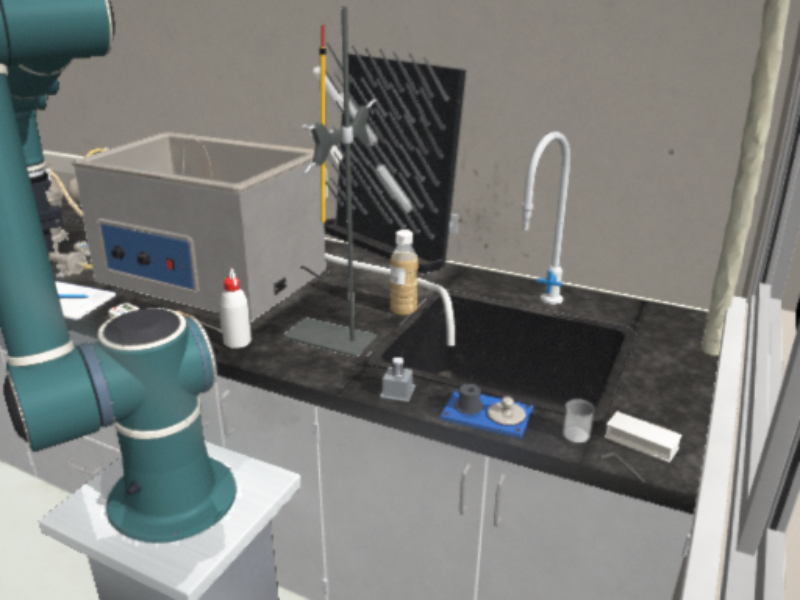

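View pics/top0.png

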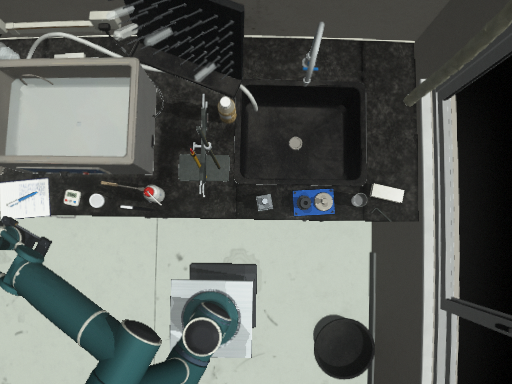

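The scene shows the holder with the pin at about (398,380), the blue fixture at (488,410) with the black bushing on its left half, and the yellow rod tip at (322,220). In the top view the holder is at (264,203) and the fixture at (313,203). The rod stands at about x=525, y=-3, so I retract first and then swing across with the gripper's body along world y.

>>> {"op": "carry_out", "data": {
  "moves": [
    {"y": -40, "rz": -5.3},
    {"y": -80, "rz": -10.6},
    {"y": -120, "rz": -15.9},
    {"y": -160, "rz": -21.2},
    {"y": -200, "rz": -26.5}
  ]
}}

```text
validation failed for argument at $.mo...
```

```bash
python3 - <<'E'
from h import *
s=state();print(np.round(s['tcp_pos']),np.round(s['tool_rot'],3).tolist(),np.round(s['joints'],2))
c=calibration("wrist");R=np.array(c["R"]);t=np.array(c["t"]);C=-R.T@t;T=np.array(s['tool_rot'])
print("cam in tool",np.round(T.T@(C-s['tcp_pos'])),np.round(R@T,2).tolist(),c["vfov"])
E
```

```text
[301. 604. 217.] [[-0.895, 0.446, 0.0], [0.446, 0.895, 0.0], [-0.0, 0.0, -1.0]] [ 1.07  0.26  1.6   0.    1.27 -0.04]
cam in tool [  66.    1. -168.] [[-0.0, 1.0, -0.0], [-0.97, -0.0, -0.26], [-0.26, 0.0, 0.97]] 61.79688380104706
```

>>> {"op": "carry_out", "data": {
  "moves": [
    {"x": 0, "y": -40, "z": 0, "rx": 0, "ry": 0, "rz": -5.3, "fingers": 1},
    {"x": 0, "y": -80, "z": 0, "rx": 0, "ry": 0, "rz": -10.6, "fingers": 1},
    {"x": 0, "y": -120, "z": 0, "rx": 0, "ry": 0, "rz": -15.9, "fingers": 1},
    {"x": 0, "y": -160, "z": 0, "rx": 0, "ry": 0, "rz": -21.2, "fingers": 1},
    {"x": 0, "y": -200, "z": 0, "rx": 0, "ry": 0, "rz": -26.5, "fingers": 1}
  ]
}}

```text
t: 1.12
tcp_pos: [211.2, 423.4, 216.5]
tool_rot: [[-1.0, -0.004, -0.0], [-0.004, 1.0, -0.0], [0.0, -0.0, -1.0]]
ft_force: [-1.1, -0.8, 0.6]
gripper_width: 88.2
grasp_force: 0.0
```

>>> {"op": "carry_out", "data": {
  "moves": [
    {"x": 0, "y": -40, "z": 0, "rx": 0, "ry": 0, "rz": 0, "fingers": 1},
    {"x": 0, "y": -80, "z": 0, "rx": 0, "ry": 0, "rz": 0, "fingers": 1},
    {"x": -35, "y": -105, "z": 0, "rx": 0, "ry": 0, "rz": 0, "fingers": 1},
    {"x": -65, "y": -130, "z": 0, "rx": 0, "ry": 0, "rz": 0, "fingers": 1},
    {"x": -90, "y": -160, "z": 0, "rx": 0, "ry": 0, "rz": 0, "fingers": 1}
  ]
}}

```text
t: 1.53
tcp_pos: [303.2, 264.2, 217.7]
tool_rot: [[-1.0, -0.001, 0.003], [-0.001, 1.0, 0.002], [-0.003, 0.002, -1.0]]
ft_force: [0.9, 0.4, 0.9]
gripper_width: 88.2
grasp_force: 0.0
```

>>> {"op": "carry_out", "data": {
  "moves": [
    {"x": -25, "y": -33, "z": 0, "rx": 0, "ry": 0, "rz": 0, "fingers": 1},
    {"x": -45, "y": -68, "z": 0, "rx": 0, "ry": 0, "rz": 0, "fingers": 1},
    {"x": -62, "y": -105, "z": 0, "rx": 0, "ry": 0, "rz": 0, "fingers": 1},
    {"x": -77, "y": -143, "z": 0, "rx": 0, "ry": 0, "rz": 0, "fingers": 1},
    {"x": -88, "y": -182, "z": 0, "rx": 0, "ry": 0, "rz": 0, "fingers": 1}
  ]
}}

```text
t: 1.95
tcp_pos: [390.9, 81.1, 217.4]
tool_rot: [[-1.0, 0.0, 0.002], [0.0, 1.0, 0.0], [-0.002, 0.0, -1.0]]
ft_force: [0.5, -0.3, 0.4]
gripper_width: 88.2
grasp_force: 0.0
```

>>> {"op": "carry_out", "data": {
  "moves": [
    {"x": -7, "y": -40, "z": 0, "rx": 0, "ry": 0, "rz": 0, "fingers": 1},
    {"x": -10, "y": -80, "z": 0, "rx": 0, "ry": 0, "rz": 0, "fingers": 1},
    {"x": -10, "y": -120, "z": 0, "rx": 0, "ry": 0, "rz": 0, "fingers": 1},
    {"x": -10, "y": -160, "z": 0, "rx": 0, "ry": 0, "rz": 0, "fingers": 1},
    {"x": -30, "y": -195, "z": 0, "rx": 0, "ry": 0, "rz": 0, "fingers": 1}
  ]
}}

```text
t: 2.37
tcp_pos: [417.6, -114.3, 217.1]
tool_rot: [[-1.0, 0.002, -0.001], [0.002, 1.0, -0.0], [0.001, -0.0, -1.0]]
ft_force: [0.6, 0.9, 0.5]
gripper_width: 88.0
grasp_force: 0.0
```

>>> {"op": "carry_out", "data": {
  "moves": [
    {"x": -15, "y": -38, "z": 0, "rx": 0, "ry": 0, "rz": 0, "fingers": 1},
    {"x": -30, "y": -76, "z": 0, "rx": 0, "ry": 0, "rz": 0, "fingers": 1},
    {"x": -33, "y": -85, "z": 0, "rx": 0, "ry": 0, "rz": 0, "fingers": 1},
    {"x": -33, "y": -85, "z": 0, "rx": 0, "ry": 0, "rz": 0, "fingers": 1},
    {"x": -33, "y": -85, "z": 0, "rx": 0, "ry": 0, "rz": 0, "fingers": 1}
  ]
}}

```text
t: 2.78
tcp_pos: [452.4, -196.7, 216.5]
tool_rot: [[-1.0, 0.002, -0.001], [0.002, 1.0, 0.001], [0.001, 0.001, -1.0]]
ft_force: [0.2, -0.4, -0.8]
gripper_width: 87.8
grasp_force: 0.0
```

```bash
python3 - <<'E'
from h import *
s=state();print(s['t'],np.round(s['tcp_pos'],1),np.round(s['joints'],2))
c,im,d=shot("wrist")
for q in("pin_head","holder","fixture","cap"):
    for o in silhouettes("wrist",q)[:2]:
        P=pts("wrist",o["pixels"],d,c)
        if len(P): print(q,round(o["confidence"],2),np.round(o["box"]),np.round(np.percentile(P,[3,50,97],axis=0),1).tolist())
        if q=="pin_head" and len(P):
            T=P[P[:,2]>P[:,2].max()-6]; (x,y),r=cv2.minEnclosingCircle(T[:,:2].astype(np.float32)); print("top",len(T),x,y,r,np.median(T[:,2]))
cv2.imwrite("pics/w1.png",im[...,::-1])
E
```

```text
2.7833 [ 452.4 -196.7  216.5] [-0.46 -0.08  1.98  0.    1.25 -2.03]
pin_head 0.68 [240. 164. 262. 192.] [[445.7, -207.5, 51.8], [453.0, -197.6, 78.1], [464.2, -188.7, 79.8]]
top 358 455.4922180175781 -197.86007690429688 10.617593765258789 78.43137010493857
holder 0.66 [226. 139. 282. 201.] [[426.6, -223.8, 5.4], [444.9, -195.5, 44.1], [480.1, -169.3, 45.7]]
fixture 0.55 [ 22. 125. 165. 218.] [[411.1, -464.3, 6.0], [450.0, -357.6, 12.6], [508.3, -310.4, 54.6]]
cap 0.82 [ 35. 147.  89. 208.] [[431.0, -457.2, 15.5], [459.4, -421.2, 18.9], [493.4, -395.8, 47.3]]
```

View pics/w1.png

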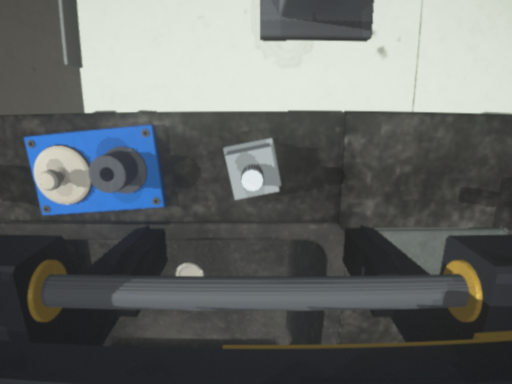

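The wrist view shows the pin's head at (251,180) in its grey holder, and the fixture at (95,170) with the cap at (60,175) and the bushing's dark hole at about (107,174). The head measures x=455.5, y=-197.9, top z=78. I go down to it, gripping about 7 mm above its centre.

>>> {"op": "carry_out", "data": {
  "moves": [
    {"x": -3, "y": -1, "z": 40, "rx": 0, "ry": 0, "rz": 0, "fingers": 1},
    {"x": -3, "y": -1, "z": 80, "rx": 0, "ry": 0, "rz": 0, "fingers": 1},
    {"x": -3, "y": -1, "z": 115, "rx": 0, "ry": 0, "rz": 0, "fingers": 1},
    {"x": -3, "y": -1, "z": 140, "rx": 0, "ry": 0, "rz": 0, "fingers": 1},
    {"x": -3, "y": -1, "z": 156, "rx": 0, "ry": 0, "rz": 0, "fingers": 1}
  ],
  "newtons": 30
}}

```text
t: 3.45
tcp_pos: [453.5, -195.8, 57.7]
tool_rot: [[-1.0, -0.001, -0.004], [-0.001, 1.0, 0.002], [0.004, 0.002, -1.0]]
ft_force: [-0.4, 0.3, 0.1]
gripper_width: 88.4
grasp_force: 0.0
```

>>> {"op": "carry_out", "data": {
  "moves": [
    {"x": 0, "y": 0, "z": 0, "rx": 0, "ry": 0, "rz": 0, "fingers": 0.0},
    {"x": 0, "y": 0, "z": 0, "rx": 0, "ry": 0, "rz": 0, "fingers": -0.4},
    {"x": 0, "y": 0, "z": 0, "rx": 0, "ry": 0, "rz": 0, "fingers": -0.7},
    {"x": 0, "y": 0, "z": 0, "rx": 0, "ry": 0, "rz": 0, "fingers": -1},
    {"x": 0, "y": 0, "z": 0, "rx": 0, "ry": 0, "rz": 0, "fingers": -1}
  ],
  "newtons": 30
}}

```text
t: 3.87
tcp_pos: [457.4, -198.6, 62.8]
tool_rot: [[-1.0, -0.0, 0.003], [-0.0, 1.0, -0.002], [-0.003, -0.002, -1.0]]
ft_force: [0.1, 0.7, 0.3]
gripper_width: 56.8
grasp_force: 0.0
```

>>> {"op": "carry_out", "data": {
  "moves": [
    {"x": 0, "y": 0, "z": 0, "rx": 0, "ry": 0, "rz": 0, "fingers": -1},
    {"x": 0, "y": 0, "z": 0, "rx": 0, "ry": 0, "rz": 0, "fingers": -1},
    {"x": 0, "y": 0, "z": 0, "rx": 0, "ry": 0, "rz": 0, "fingers": -1},
    {"x": 0, "y": 0, "z": 0, "rx": 0, "ry": 0, "rz": 0, "fingers": -1},
    {"x": 0, "y": 0, "z": 0, "rx": 0, "ry": 0, "rz": 0, "fingers": -1}
  ],
  "newtons": 30
}}

```text
t: 4.28
tcp_pos: [455.9, -198.1, 60.9]
tool_rot: [[-1.0, 0.0, 0.0], [0.0, 1.0, -0.0], [-0.0, -0.0, -1.0]]
ft_force: [-0.4, -0.1, -0.3]
gripper_width: 23.6
grasp_force: 0.0
```

>>> {"op": "carry_out", "data": {
  "moves": [
    {"x": 0, "y": 0, "z": 0, "rx": 0, "ry": 0, "rz": 0, "fingers": -1},
    {"x": 0, "y": 0, "z": 0, "rx": 0, "ry": 0, "rz": 0, "fingers": -1},
    {"x": 0, "y": 0, "z": 0, "rx": 0, "ry": 0, "rz": 0, "fingers": -1},
    {"x": 0, "y": 0, "z": 0, "rx": 0, "ry": 0, "rz": 0, "fingers": -1},
    {"x": 0, "y": 0, "z": -5, "rx": 0, "ry": 0, "rz": 0, "fingers": -1}
  ],
  "newtons": 40
}}

```text
t: 4.7
tcp_pos: [455.0, -197.6, 65.0]
tool_rot: [[-1.0, 0.0, -0.002], [0.0, 1.0, 0.001], [0.002, 0.001, -1.0]]
ft_force: [-0.4, 0.2, 0.6]
gripper_width: 0.8
grasp_force: 0.0
```

>>> {"op": "carry_out", "data": {
  "moves": [
    {"x": 0, "y": 0, "z": -15, "rx": 0, "ry": 0, "rz": 0, "fingers": -1},
    {"x": 0, "y": 0, "z": -30, "rx": 0, "ry": 0, "rz": 0, "fingers": -1},
    {"x": 0, "y": 0, "z": -50, "rx": 0, "ry": 0, "rz": 0, "fingers": -1},
    {"x": 0, "y": 0, "z": -65, "rx": 0, "ry": 0, "rz": 0, "fingers": -1},
    {"x": 0, "y": 0, "z": -75, "rx": 0, "ry": 0, "rz": 0, "fingers": -1}
  ]
}}

```text
t: 5.12
tcp_pos: [456.9, -198.5, 143.1]
tool_rot: [[-1.0, 0.0, 0.002], [0.0, 1.0, -0.001], [-0.002, -0.001, -1.0]]
ft_force: [-0.9, -0.2, 0.0]
gripper_width: 0.4
grasp_force: 0.0
```

```bash
python3 - <<'E'
from h import *
s=state();print(s['t'],np.round(s['tcp_pos'],1),np.round(s['joints'],2),s['gripper_width'])
c,im,d=shot("wrist")
for q in("pin_head","pin","holder"):
    for o in silhouettes("wrist",q)[:2]:
        P=pts("wrist",o["pixels"],d,c)
        if len(P): print(q,round(o["confidence"],2),np.round(o["box"]),np.round(np.percentile(P,[3,50,97],axis=0),1).tolist())
cv2.imwrite("pics/w2.png",im[...,::-1])
E
```

```text
5.1167 [ 456.9 -198.5  143.1] [-0.46 -0.01  2.06 -0.    1.1  -2.03] 0.351441369483316
pin_head 0.6 [239. 176. 266. 207.] [[445.4, -207.6, 51.9], [453.1, -197.7, 78.1], [464.4, -188.5, 79.5]]
pin 0.92 [241. 174. 270. 211.] [[445.5, -208.1, 44.8], [453.2, -198.4, 78.1], [465.7, -187.8, 79.5]]
holder 0.66 [219. 141. 290. 216.] [[426.5, -224.7, 5.0], [444.9, -197.6, 44.2], [480.6, -170.3, 45.8]]
holder 0.58 [240. 170. 269. 212.] [[445.4, -207.7, 51.3], [453.2, -198.4, 78.1], [465.1, -188.5, 79.5]]
```

View pics/w2.png

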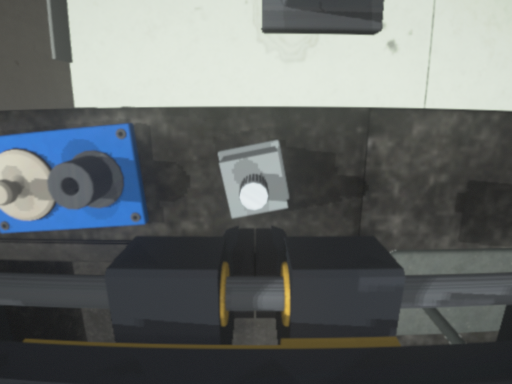

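The pin stands untouched at (254,190), and the closed fingers at (255,230) gripped air. I check where the fingertips really are with the depth picture.

```bash
python3 - <<'E'
import cell; print([n for n in dir(cell) if n[0]!='_'], getattr(cell,'tcp_to_tips',None))
from h import *
s=state();c,im,d=shot("wrist");T=np.array(s['tool_rot'])
m=np.zeros(d.shape,bool); m[200:345,215:300]=True
P=(pts("wrist",m,d,c)-s['tcp_pos'])@T
P=P[P[:,2]<25]
print(len(P)); 
for a,b in((-40,40),):
  for z in range(-100,25,8):
    Q=P[(P[:,2]>=z)&(P[:,2]<z+8)]
    if len(Q): print(z,len(Q),np.round(np.percentile(Q,[2,98],axis=0)).tolist())
print([int(d[v,254]) for v in range(200,300,6)],[int(d[v,235]) for v in range(200,300,6)])
E
```

```text
['IKError', 'boxes_of', 'calibration', 'camera', 'sign_off', 'silhouettes', 'state', 'tcp_to_tips'] 11.0
8488
-100 747 [[5.0, -8.0, -100.0], [34.0, 12.0, -92.0]]
-92 181 [[-5.0, -7.0, -92.0], [33.0, 11.0, -84.0]]
-84 140 [[-10.0, -7.0, -84.0], [4.0, 9.0, -76.0]]
-76 127 [[-11.0, -8.0, -76.0], [11.0, 10.0, -68.0]]
-68 817 [[-9.0, -8.0, -68.0], [11.0, 10.0, -60.0]]
-60 431 [[8.0, -9.0, -60.0], [10.0, 12.0, -52.0]]
-52 505 [[4.0, -10.0, -52.0], [10.0, 13.0, -44.0]]
-44 555 [[-4.0, -11.0, -44.0], [10.0, 13.0, -36.0]]
-36 408 [[8.0, -12.0, -36.0], [10.0, 15.0, -28.0]]
-28 213 [[8.0, -10.0, -28.0], [10.0, 13.0, -23.0]]
[239, 241, 278, 326, 327, 152, 146, 139, 137, 138, 139, 140, 141, 77, 74, 72, 73] [276, 276, 278, 280, 329, 149, 142, 137, 134, 128, 122, 118, 114, 75, 73, 73, 74]
```

The fingertips are really about 23 mm *behind* the reported TCP, 34 mm short of the stated figure, so the gripper closed above the pin. I open, go 33 mm deeper than before (TCP z≈28, tips≈51) and grip again.

>>> {"op": "carry_out", "data": {
  "moves": [
    {"x": 0, "y": 0, "z": 0, "rx": 0, "ry": 0, "rz": 0, "fingers": 1},
    {"x": 0, "y": 0, "z": 0, "rx": 0, "ry": 0, "rz": 0, "fingers": 1},
    {"x": 0, "y": 0, "z": 0, "rx": 0, "ry": 0, "rz": 0, "fingers": 1},
    {"x": 0, "y": 0, "z": 0, "rx": 0, "ry": 0, "rz": 0, "fingers": 1},
    {"x": 0, "y": 0, "z": 0, "rx": 0, "ry": 0, "rz": 0, "fingers": 1}
  ]
}}

```text
t: 5.78
tcp_pos: [455.7, -197.9, 140.4]
tool_rot: [[-1.0, 0.0, -0.001], [0.0, 1.0, 0.0], [0.001, 0.0, -1.0]]
ft_force: [1.1, -1.0, 0.2]
gripper_width: 31.4
grasp_force: 0.0
```

>>> {"op": "carry_out", "data": {
  "moves": [
    {"x": 0, "y": 0, "z": 0, "rx": 0, "ry": 0, "rz": 0, "fingers": 1},
    {"x": 0, "y": 0, "z": 0, "rx": 0, "ry": 0, "rz": 0, "fingers": 1},
    {"x": 0, "y": 0, "z": 0, "rx": 0, "ry": 0, "rz": 0, "fingers": 1},
    {"x": 0, "y": 0, "z": 0, "rx": 0, "ry": 0, "rz": 0, "fingers": 1},
    {"x": 0, "y": 0, "z": 0, "rx": 0, "ry": 0, "rz": 0, "fingers": 1}
  ]
}}

```text
t: 6.2
tcp_pos: [455.9, -198.1, 140.9]
tool_rot: [[-1.0, 0.0, 0.0], [0.0, 1.0, -0.0], [-0.0, -0.0, -1.0]]
ft_force: [-0.1, 0.1, -0.6]
gripper_width: 65.1
grasp_force: 0.0
```

>>> {"op": "carry_out", "data": {
  "moves": [
    {"x": 0, "y": 0, "z": 35, "rx": 0, "ry": 0, "rz": 0, "fingers": 1},
    {"x": 0, "y": 0, "z": 65, "rx": 0, "ry": 0, "rz": 0, "fingers": 1},
    {"x": 0, "y": 0, "z": 90, "rx": 0, "ry": 0, "rz": 0, "fingers": 1},
    {"x": 0, "y": 0, "z": 104, "rx": 0, "ry": 0, "rz": 0, "fingers": 0.5},
    {"x": 0, "y": 0, "z": 112, "rx": 0, "ry": 0, "rz": 0, "fingers": 0}
  ]
}}

```text
t: 6.62
tcp_pos: [454.0, -197.1, 26.3]
tool_rot: [[-1.0, 0.0, -0.004], [0.0, 1.0, 0.002], [0.004, 0.002, -1.0]]
ft_force: [0.7, -0.8, -0.1]
gripper_width: 75.8
grasp_force: 0.0
```

>>> {"op": "carry_out", "data": {
  "moves": [
    {"x": 0, "y": 0, "z": 0, "rx": 0, "ry": 0, "rz": 0, "fingers": -0.3},
    {"x": 0, "y": 0, "z": 0, "rx": 0, "ry": 0, "rz": 0, "fingers": -0.5},
    {"x": 0, "y": 0, "z": 0, "rx": 0, "ry": 0, "rz": 0, "fingers": -0.8},
    {"x": 0, "y": 0, "z": 0, "rx": 0, "ry": 0, "rz": 0, "fingers": -1},
    {"x": 0, "y": 0, "z": 0, "rx": 0, "ry": 0, "rz": 0, "fingers": -1}
  ],
  "newtons": 40
}}

```text
t: 7.03
tcp_pos: [457.0, -198.6, 30.2]
tool_rot: [[-1.0, 0.0, 0.002], [0.0, 1.0, -0.001], [-0.002, -0.001, -1.0]]
ft_force: [0.0, -0.2, 0.0]
gripper_width: 42.6
grasp_force: 0.0
```

>>> {"op": "carry_out", "data": {
  "moves": [
    {"x": 0, "y": 0, "z": 0, "rx": 0, "ry": 0, "rz": 0, "fingers": -1},
    {"x": 0, "y": 0, "z": 0, "rx": 0, "ry": 0, "rz": 0, "fingers": -1},
    {"x": 0, "y": 0, "z": 0, "rx": 0, "ry": 0, "rz": 0, "fingers": -1},
    {"x": 0, "y": 0, "z": 0, "rx": 0, "ry": 0, "rz": 0, "fingers": -1},
    {"x": 0, "y": 0, "z": 0, "rx": 0, "ry": 0, "rz": 0, "fingers": -1}
  ]
}}

```text
t: 7.45
tcp_pos: [456.1, -198.2, 29.2]
tool_rot: [[-1.0, 0.0, 0.0], [0.0, 1.0, -0.0], [-0.0, -0.0, -1.0]]
ft_force: [-0.2, 0.7, 1.9]
gripper_width: 20.5
grasp_force: 40.0
```

>>> {"op": "carry_out", "data": {
  "moves": [
    {"x": 0, "y": 0, "z": 0, "rx": 0, "ry": 0, "rz": 0, "fingers": -1},
    {"x": 0, "y": 0, "z": 0, "rx": 0, "ry": 0, "rz": 0, "fingers": -1},
    {"x": 0, "y": 0, "z": 0, "rx": 0, "ry": 0, "rz": 0, "fingers": -1},
    {"x": 0, "y": 0, "z": 0, "rx": 0, "ry": 0, "rz": 0, "fingers": -1},
    {"x": 0, "y": 0, "z": 0, "rx": 0, "ry": 0, "rz": 0, "fingers": -1}
  ]
}}

```text
t: 7.87
tcp_pos: [456.1, -198.2, 29.1]
tool_rot: [[-1.0, 0.0, 0.0], [0.0, 1.0, -0.0], [-0.0, -0.0, -1.0]]
ft_force: [-0.5, 0.1, 4.7]
gripper_width: 20.9
grasp_force: 40.0
```

Grip achieved at about 20.7 mm opening. Now I lift straight up and move toward the fixture, stopping short for a close look.

>>> {"op": "carry_out", "data": {
  "moves": [
    {"x": 0, "y": 0, "z": -10, "rx": 0, "ry": 0, "rz": 0, "fingers": -1},
    {"x": 0, "y": 0, "z": -30, "rx": 0, "ry": 0, "rz": 0, "fingers": -1},
    {"x": 0, "y": 0, "z": -55, "rx": 0, "ry": 0, "rz": 0, "fingers": -1},
    {"x": 0, "y": 0, "z": -75, "rx": 0, "ry": 0, "rz": 0, "fingers": -1},
    {"x": 0, "y": 0, "z": -90, "rx": 0, "ry": 0, "rz": 0, "fingers": -1}
  ]
}}

```text
t: 8.28
tcp_pos: [456.1, -198.2, 120.6]
tool_rot: [[-1.0, 0.0, 0.001], [0.0, 1.0, -0.0], [-0.001, -0.0, -1.0]]
ft_force: [1.2, -0.4, -0.2]
gripper_width: 20.4
grasp_force: 40.0
```

>>> {"op": "carry_out", "data": {
  "moves": [
    {"x": 0, "y": -20, "z": 0, "rx": 0, "ry": 0, "rz": 0, "fingers": -1},
    {"x": 0, "y": -50, "z": 0, "rx": 0, "ry": 0, "rz": 0, "fingers": -1},
    {"x": 0, "y": -75, "z": 0, "rx": 0, "ry": 0, "rz": 0, "fingers": -1},
    {"x": 0, "y": -90, "z": 0, "rx": 0, "ry": 0, "rz": 0, "fingers": -1},
    {"x": 0, "y": -90, "z": 0, "rx": 0, "ry": 0, "rz": 0, "fingers": -1}
  ]
}}

```text
t: 8.7
tcp_pos: [455.7, -290.4, 118.9]
tool_rot: [[-1.0, 0.003, 0.0], [0.003, 1.0, -0.001], [-0.0, -0.001, -1.0]]
ft_force: [-0.2, -0.2, -1.0]
gripper_width: 21.1
grasp_force: 40.0
```

>>> {"op": "carry_out", "data": {
  "moves": [
    {"x": 0, "y": 0, "z": 0, "rx": 0, "ry": 0, "rz": 0, "fingers": -1},
    {"x": 0, "y": 0, "z": 0, "rx": 0, "ry": 0, "rz": 0, "fingers": -1},
    {"x": 0, "y": 0, "z": 0, "rx": 0, "ry": 0, "rz": 0, "fingers": -1},
    {"x": 0, "y": 0, "z": 0, "rx": 0, "ry": 0, "rz": 0, "fingers": -1},
    {"x": 0, "y": 0, "z": 0, "rx": 0, "ry": 0, "rz": 0, "fingers": -1}
  ]
}}

```text
t: 9.12
tcp_pos: [455.9, -287.1, 118.7]
tool_rot: [[-1.0, -0.001, -0.0], [-0.001, 1.0, 0.0], [0.0, 0.0, -1.0]]
ft_force: [-0.5, -0.3, -0.6]
gripper_width: 20.9
grasp_force: 40.0
```

```bash
python3 - <<'E'
from h import *
s=state();print(s['t'],np.round(s['tcp_pos'],1),np.round(s['joints'],2),s['gripper_width'],s['grasp_force'],np.round(s['ft_force'],1),np.round(s['wrist_torque'],2))
T=np.array(s['tool_rot'])
c,im,d=shot("wrist")
for q in("pin_head","pin","pin_foot","fixture","cap","seat"):
    for o in silhouettes("wrist",q)[:1]:
        P=pts("wrist",o["pixels"],d,c)
        if len(P): print(q,round(o["confidence"],2),np.round(o["box"]),np.round(np.percentile(P,[3,50,97],axis=0),1).tolist())
P=pts("wrist",np.ones(d.shape,bool),d,c)
b=P[(abs(P[:,2]-54)<3)&(abs(P[:,0]-457)<40)&(P[:,1]<-315)&(P[:,1]>-400)]
(x,y),r=cv2.minEnclosingCircle(b[:,:2].astype(np.float32)); print("face",len(b),x,y,r,np.median(b[:,2]),b[:,:2].mean(0))
pl=P[(abs(P[:,2]-12)<3)&(P[:,0]>390)&(P[:,0]<530)&(P[:,1]<-300)&(P[:,1]>-490)]
print("plate",cv2.minAreaRect(pl[:,:2].astype(np.float32)))
h=np.array([(P[i]) for i in range(0)])
np.savez("w3.npz",im=im,d=d,R=c["R"],t=c["t"])
cv2.imwrite("pics/w3.png",im[...,::-1])
cv2.imwrite("pics/w3c.png",cv2.resize(im[100:300,0:300,::-1],None,fx=2.6,fy=2.6,interpolation=cv2.INTER_CUBIC))
E
```

```text
9.1167 [ 455.9 -287.1  118.7] [-0.61  0.09  2.    0.    1.05 -2.18] 20.8694655903702 40.00000091269612 [-0.5 -0.3 -0.6] [ 0.07  0.02 -0.  ]
pin_head 0.63 [228. 209. 281. 276.] [[445.0, -295.4, 108.5], [449.3, -285.8, 164.2], [456.9, -276.3, 168.7]]
pin 0.64 [230. 209. 282. 277.] [[444.9, -295.5, 109.6], [449.3, -286.2, 164.6], [457.1, -276.6, 168.7]]
pin_foot 0.6 [229. 206. 279. 279.] [[444.9, -295.6, 108.0], [449.3, -286.2, 164.3], [457.1, -276.7, 168.8]]
fixture 0.89 [ 40. 125. 232. 246.] [[410.5, -464.0, 10.8], [443.8, -359.2, 12.7], [504.0, -312.6, 54.8]]
cap 0.73 [ 58. 153. 133. 233.] [[431.7, -457.1, 16.6], [458.6, -421.5, 19.0], [493.0, -395.1, 47.4]]
seat 0.85 [ 42. 127. 235. 246.] [[410.6, -464.1, 10.9], [444.0, -359.1, 12.7], [503.9, -312.7, 54.8]]
face 1957 454.6054382324219 -353.2254638671875 20.97529411315918 54.226779270087505 [ 453.78671832 -352.95322712]
plate ((460.2407531738281, -389.67291259765625), (100.46676635742188, 160.5477294921875), 4.202515602111816)
```

View pics/w3c.png

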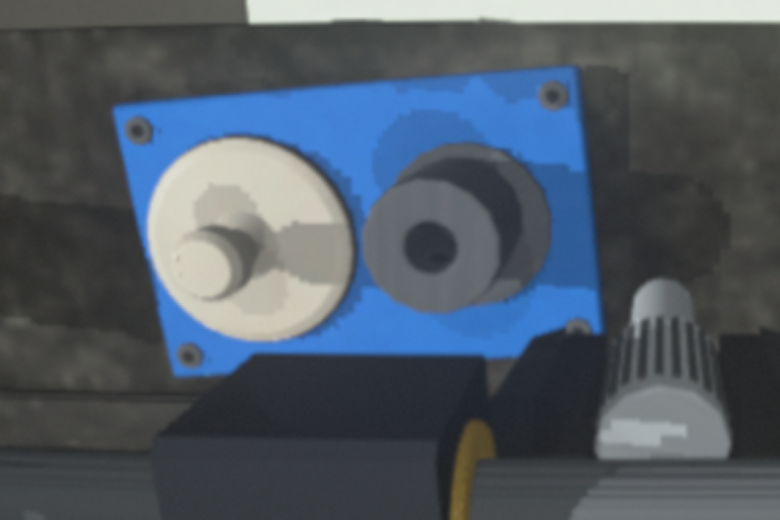

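The crop shows the cap at (250,240), the bushing's face centred at (431,246) with a concentric dark hole, and the pin upright in the fingers at (663,400). The bushing sits about 3 mm off the nominal seat, which I worked out as (457.4, -351.8). I refine the hole's position relative to the pin from the same picture.

```bash
python3 - <<'E'
from h import *
z=np.load("w3.npz");im,d=z["im"],z["d"];c=calibration("wrist")
print(np.abs(np.array(c["R"])-z["R"]).max(),np.abs(np.array(c["t"])-z["t"]).max())
c["R"],c["t"]=z["R"],z["t"]
def fit(Q):
    h=cv2.convexHull(Q[:,:2].astype(np.float32))[:,0]
    A=np.c_[2*h,np.ones(len(h))];s=np.linalg.lstsq(A,(h**2).sum(1),rcond=None)[0];return s[0],s[1],np.sqrt(s[2]+s[0]**2+s[1]**2)
P=pts("w",np.ones(d.shape,bool),d,c)
b=P[(abs(P[:,2]-54)<2.5)&(abs(P[:,0]-457)<40)&(P[:,1]<-315)&(P[:,1]>-400)]; print("face",fit(b))
# hole: dark px inside face, projected on plane z=54.2
g=im.mean(2); v0,u0=np.mgrid[:384,:512]
n=cv2.undistortPoints(np.stack([u0,v0],-1).reshape(-1,1,2).astype(float),K(c),np.array(c["D"],float)).reshape(-1,2)
r=np.c_[n,np.ones(len(n))]@z["R"]; C=-z["R"].T@z["t"]; X=C+r*((54.2-C[2])/r[:,2])[:,None]
ins=np.hypot(X[:,0]-454.6,X[:,1]+353.2)<12; gg=g.reshape(-1); thr=(np.percentile(gg[ins],5)+np.percentile(gg[ins],90))/2
H=X[ins&(gg<thr)]; print("hole",len(H),H.mean(0),fit(H),thr)
hd=P[(P[:,2]>166)&(P[:,2]<171)&(abs(P[:,0]-455.9)<14)&(abs(P[:,1]+287)<14)]
print("head",len(hd),np.percentile(hd,[1,50,99],axis=0).round(1).tolist())
sh=P[(P[:,2]>140)&(P[:,2]<164)&(abs(P[:,0]-452)<14)&(abs(P[:,1]+287)<14)];print("side",len(sh),np.percentile(sh,[1,50,99],axis=0).round(1).tolist())
sk=P[(P[:,2]>100)&(P[:,2]<130)&(abs(P[:,0]-452)<14)&(abs(P[:,1]+287)<14)];print("shank",len(sk),np.percentile(sk,[1,50,99],axis=0).round(1).tolist(),len(sk) and sk[:,2].min())
E
```

```text
0.0008881771320953802 0.45989198667984965
face (np.float64(454.4588801236623), np.float64(-353.3258633935971), np.float64(20.558755166812173))
hole 319 [ 454.13008365 -353.56167121   54.2       ] (np.float64(454.13672544673466), np.float64(-353.59637196666097), np.float64(7.6023255579259486)) 80.33333333333333
head 1355 [[445.7, -299.8, 166.2], [452.0, -286.2, 167.8], [457.8, -273.9, 170.0]]
side 1389 [[444.7, -300.6, 140.4], [447.3, -287.0, 154.6], [456.1, -273.3, 163.9]]
shank 282 [[448.9, -292.5, 100.8], [449.8, -286.2, 112.8], [454.6, -279.3, 124.5]] 100.69600611685627
```

>>> {"op": "carry_out", "data": {
  "moves": [
    {"x": 1.7, "y": -20, "z": 0, "rx": 0, "ry": 0, "rz": 0, "fingers": -1},
    {"x": 1.7, "y": -45, "z": 5, "rx": 0, "ry": 0, "rz": 0, "fingers": -1},
    {"x": 1.7, "y": -62, "z": 15, "rx": 0, "ry": 0, "rz": 0, "fingers": -1},
    {"x": 1.7, "y": -67.7, "z": 28, "rx": 0, "ry": 0, "rz": 0, "fingers": -1},
    {"x": 1.7, "y": -67.7, "z": 36, "rx": 0, "ry": 0, "rz": 0, "fingers": -1}
  ]
}}

```text
t: 9.88
tcp_pos: [453.6, -356.5, 81.3]
tool_rot: [[-1.0, 0.002, -0.001], [0.002, 1.0, 0.001], [0.001, 0.001, -1.0]]
ft_force: [0.4, 0.7, -1.1]
gripper_width: 21.1
grasp_force: 40.0
```

>>> {"op": "carry_out", "data": {
  "moves": [
    {"x": 0, "y": 0, "z": 0, "rx": 0, "ry": 0, "rz": 0, "fingers": -1},
    {"x": 0, "y": 0, "z": 0, "rx": 0, "ry": 0, "rz": 0, "fingers": -1},
    {"x": 0, "y": 0, "z": 0, "rx": 0, "ry": 0, "rz": 0, "fingers": -1},
    {"x": 0, "y": 0, "z": 0, "rx": 0, "ry": 0, "rz": 0, "fingers": -1},
    {"x": 0, "y": 0, "z": 0, "rx": 0, "ry": 0, "rz": 0, "fingers": -1}
  ]
}}

```text
t: 10.3
tcp_pos: [454.7, -355.5, 83.6]
tool_rot: [[-1.0, -0.001, 0.001], [-0.001, 1.0, -0.001], [-0.001, -0.001, -1.0]]
ft_force: [0.1, -0.3, -0.6]
gripper_width: 21.0
grasp_force: 40.0
```

```bash
python3 - <<'E'
from h import *
s=state();c,im,d=shot("wrist");print(s['t'],np.round(s['tcp_pos'],2),np.round(s['ft_force'],1),np.round(s['wrist_torque'],2),np.round(s['joints'],2))
P=pts("w",np.ones(d.shape,bool),d,c);x,y,zt=s['tcp_pos']
b=P[(abs(P[:,2]-54)<2)&(abs(P[:,0]-454)<30)&(abs(P[:,1]+354)<30)];print("face",len(b),np.percentile(b,[.5,50,99.5],axis=0).round(1).tolist())
sk=P[(P[:,2]>zt-17)&(P[:,2]<zt+12)&(P[:,0]<x+1)&(P[:,0]>x-12)&(abs(P[:,1]-y)<14)];print("shank",len(sk),np.percentile(sk,[1,50,99],axis=0).round(1).tolist())
cv2.imwrite("pics/w4.png",cv2.resize(im[100:260,170:350,::-1],None,fx=3.6,fy=3.6,interpolation=cv2.INTER_CUBIC))
E
```

```text
10.3 [ 454.67 -355.45   83.55] [ 0.1 -0.3 -0.6] [0.02 0.04 0.02] [-0.71  0.2   1.94  0.    1.   -2.28]
face 1970 [[434.3, -373.3, 52.2], [448.3, -353.2, 54.4], [467.3, -333.7, 55.9]]
shank 267 [[447.7, -360.8, 66.7], [448.7, -354.5, 78.3], [453.1, -347.6, 88.8]]
```

View pics/w4.png

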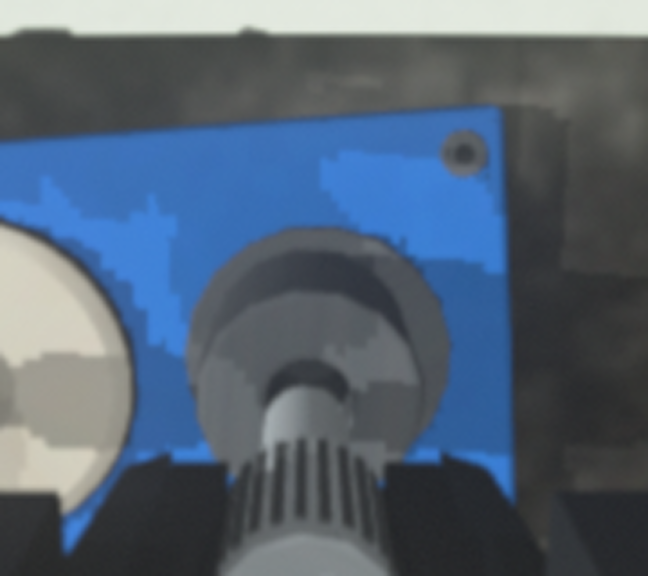

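The picture shows the pin's foot at (306,410) just in front of and above the dark hole at (307,385); sideways it is in line to about half a millimetre. I descend gently.

>>> {"op": "carry_out", "data": {
  "moves": [
    {"x": 0, "y": 0.4, "z": 1.5, "rx": 0, "ry": 0, "rz": 0, "fingers": -1},
    {"x": 0, "y": 0.4, "z": 3, "rx": 0, "ry": 0, "rz": 0, "fingers": -1},
    {"x": 0, "y": 0.4, "z": 4.5, "rx": 0, "ry": 0, "rz": 0, "fingers": -1},
    {"x": 0, "y": 0.4, "z": 6, "rx": 0, "ry": 0, "rz": 0, "fingers": -1},
    {"x": 0, "y": 0.4, "z": 6, "rx": 0, "ry": 0, "rz": 0, "fingers": -1}
  ]
}}

```text
t: 10.77
tcp_pos: [453.8, -355.1, 76.3]
tool_rot: [[-1.0, 0.0, -0.001], [0.0, 1.0, 0.001], [0.001, 0.001, -1.0]]
ft_force: [-0.2, 0.1, -0.7]
gripper_width: 20.8
grasp_force: 40.0
```

>>> {"op": "carry_out", "data": {
  "moves": [
    {"x": 0, "y": 0, "z": 0.5, "rx": 0, "ry": 0, "rz": 0, "fingers": -1},
    {"x": 0, "y": 0, "z": 1, "rx": 0, "ry": 0, "rz": 0, "fingers": -1},
    {"x": 0, "y": 0, "z": 1.5, "rx": 0, "ry": 0, "rz": 0, "fingers": -1},
    {"x": 0, "y": 0, "z": 2, "rx": 0, "ry": 0, "rz": 0, "fingers": -1},
    {"x": 0, "y": 0, "z": 2, "rx": 0, "ry": 0, "rz": 0, "fingers": -1}
  ]
}}

```text
t: 11.18
tcp_pos: [454.1, -355.3, 74.7]
tool_rot: [[-1.0, 0.0, -0.0], [0.0, 1.0, 0.0], [0.0, 0.0, -1.0]]
ft_force: [0.5, 0.8, -1.4]
gripper_width: 20.7
grasp_force: 40.0
```

>>> {"op": "carry_out", "data": {
  "moves": [
    {"x": 0, "y": 0, "z": 0.3, "rx": 0, "ry": 0, "rz": 0, "fingers": -1},
    {"x": 0, "y": 0, "z": 0.6, "rx": 0, "ry": 0, "rz": 0, "fingers": -1},
    {"x": 0, "y": 0, "z": 0.9, "rx": 0, "ry": 0, "rz": 0, "fingers": -1},
    {"x": 0, "y": 0, "z": 1, "rx": 0, "ry": 0, "rz": 0, "fingers": -1},
    {"x": 0, "y": 0, "z": 1, "rx": 0, "ry": 0, "rz": 0, "fingers": -1}
  ]
}}

```text
t: 11.6
tcp_pos: [454.1, -355.3, 73.8]
tool_rot: [[-1.0, 0.0, -0.0], [0.0, 1.0, 0.0], [0.0, 0.0, -1.0]]
ft_force: [0.3, -0.5, -1.0]
gripper_width: 20.8
grasp_force: 40.0
```

>>> {"op": "carry_out", "data": {
  "moves": [
    {"x": 0, "y": 0.4, "z": 0.3, "rx": 0, "ry": 0, "rz": 0, "fingers": -1},
    {"x": 0, "y": 0.4, "z": 0.6, "rx": 0, "ry": 0, "rz": 0, "fingers": -1},
    {"x": 0, "y": 0.4, "z": 0.9, "rx": 0, "ry": 0, "rz": 0, "fingers": -1},
    {"x": 0, "y": 0.4, "z": 1, "rx": 0, "ry": 0, "rz": 0, "fingers": -1},
    {"x": 0, "y": 0.4, "z": 1, "rx": 0, "ry": 0, "rz": 0, "fingers": -1}
  ]
}}

```text
t: 12.02
tcp_pos: [454.1, -354.9, 72.8]
tool_rot: [[-1.0, 0.0, -0.0], [0.0, 1.0, 0.0], [0.0, 0.0, -1.0]]
ft_force: [-1.3, 0.1, -1.5]
gripper_width: 20.9
grasp_force: 40.0
```

>>> {"op": "carry_out", "data": {
  "moves": [
    {"x": 0, "y": 0, "z": 0.2, "rx": 0, "ry": 0, "rz": 0, "fingers": -1},
    {"x": 0, "y": 0, "z": 0.4, "rx": 0, "ry": 0, "rz": 0, "fingers": -1},
    {"x": 0, "y": 0, "z": 0.6, "rx": 0, "ry": 0, "rz": 0, "fingers": -1},
    {"x": 0, "y": 0, "z": 0.8, "rx": 0, "ry": 0, "rz": 0, "fingers": -1},
    {"x": 0, "y": 0, "z": 0.8, "rx": 0, "ry": 0, "rz": 0, "fingers": -1}
  ]
}}

```text
t: 12.43
tcp_pos: [454.1, -354.9, 71.9]
tool_rot: [[-1.0, 0.0, -0.0], [0.0, 1.0, 0.0], [0.0, 0.0, -1.0]]
ft_force: [-0.0, -0.4, -1.1]
gripper_width: 21.1
grasp_force: 40.0
```

>>> {"op": "carry_out", "data": {
  "moves": [
    {"x": 0, "y": 0, "z": 0.3, "rx": 0, "ry": 0, "rz": 0, "fingers": -1},
    {"x": 0, "y": 0, "z": 0.6, "rx": 0, "ry": 0, "rz": 0, "fingers": -1},
    {"x": 0, "y": 0, "z": 0.9, "rx": 0, "ry": 0, "rz": 0, "fingers": -1},
    {"x": 0, "y": 0, "z": 1, "rx": 0, "ry": 0, "rz": 0, "fingers": -1},
    {"x": 0, "y": 0, "z": 1, "rx": 0, "ry": 0, "rz": 0, "fingers": -1}
  ]
}}

```text
t: 12.85
tcp_pos: [454.1, -354.9, 71.0]
tool_rot: [[-1.0, 0.0, -0.0], [0.0, 1.0, 0.0], [0.0, 0.0, -1.0]]
ft_force: [-0.8, -0.1, -1.2]
gripper_width: 21.0
grasp_force: 40.0
```

>>> {"op": "carry_out", "data": {
  "moves": [
    {"x": 0, "y": 0, "z": 0.3, "rx": 0, "ry": 0, "rz": 0, "fingers": -1},
    {"x": 0, "y": 0, "z": 0.6, "rx": 0, "ry": 0, "rz": 0, "fingers": -1},
    {"x": 0, "y": 0, "z": 0.9, "rx": 0, "ry": 0, "rz": 0, "fingers": -1},
    {"x": 0, "y": 0, "z": 1, "rx": 0, "ry": 0, "rz": 0, "fingers": -1},
    {"x": 0, "y": 0, "z": 1, "rx": 0, "ry": 0, "rz": 0, "fingers": -1}
  ]
}}

```text
t: 13.27
tcp_pos: [454.1, -354.9, 70.0]
tool_rot: [[-1.0, 0.0, -0.0], [0.0, 1.0, 0.0], [0.0, 0.0, -1.0]]
ft_force: [0.2, 0.4, -1.8]
gripper_width: 20.9
grasp_force: 40.0
```

No contact force with the foot about 3 mm below the face, so the pin has found the hole. I go on down, watching the force.

>>> {"op": "carry_out", "data": {
  "moves": [
    {"x": 0, "y": 0, "z": 0.6, "rx": 0, "ry": 0, "rz": 0, "fingers": -1},
    {"x": 0, "y": 0, "z": 1.2, "rx": 0, "ry": 0, "rz": 0, "fingers": -1},
    {"x": 0, "y": 0, "z": 1.8, "rx": 0, "ry": 0, "rz": 0, "fingers": -1},
    {"x": 0, "y": 0, "z": 2.4, "rx": 0, "ry": 0, "rz": 0, "fingers": -1},
    {"x": 0, "y": 0, "z": 3, "rx": 0, "ry": 0, "rz": 0, "fingers": -1}
  ]
}}

```text
t: 13.68
tcp_pos: [454.2, -355.0, 66.9]
tool_rot: [[-1.0, 0.0, 0.0], [0.0, 1.0, -0.0], [-0.0, -0.0, -1.0]]
ft_force: [-0.7, -0.5, -1.7]
gripper_width: 20.8
grasp_force: 40.0
```

>>> {"op": "carry_out", "data": {
  "moves": [
    {"x": 0, "y": 0, "z": 0.6, "rx": 0, "ry": 0, "rz": 0, "fingers": -1},
    {"x": 0, "y": 0, "z": 1.2, "rx": 0, "ry": 0, "rz": 0, "fingers": -1},
    {"x": 0, "y": 0, "z": 1.8, "rx": 0, "ry": 0, "rz": 0, "fingers": -1},
    {"x": 0, "y": 0, "z": 2.4, "rx": 0, "ry": 0, "rz": 0, "fingers": -1},
    {"x": 0, "y": 0, "z": 3, "rx": 0, "ry": 0, "rz": 0, "fingers": -1}
  ]
}}

```text
t: 14.1
tcp_pos: [454.2, -354.9, 63.9]
tool_rot: [[-1.0, 0.0, 0.0], [0.0, 1.0, 0.0], [-0.0, 0.0, -1.0]]
ft_force: [-0.2, -0.3, -1.0]
gripper_width: 20.9
grasp_force: 40.0
```

>>> {"op": "carry_out", "data": {
  "moves": [
    {"x": 0, "y": 0, "z": 0.6, "rx": 0, "ry": 0, "rz": 0, "fingers": -1},
    {"x": 0, "y": 0, "z": 1.2, "rx": 0, "ry": 0, "rz": 0, "fingers": -1},
    {"x": 0, "y": 0, "z": 1.8, "rx": 0, "ry": 0, "rz": 0, "fingers": -1},
    {"x": 0, "y": 0, "z": 2.4, "rx": 0, "ry": 0, "rz": 0, "fingers": -1},
    {"x": 0, "y": 0, "z": 3, "rx": 0, "ry": 0, "rz": 0, "fingers": -1}
  ]
}}

```text
t: 14.52
tcp_pos: [454.2, -355.0, 61.0]
tool_rot: [[-1.0, 0.0, 0.0], [0.0, 1.0, -0.0], [-0.0, -0.0, -1.0]]
ft_force: [-0.2, 0.4, 0.7]
gripper_width: 21.1
grasp_force: 40.0
```

>>> {"op": "carry_out", "data": {
  "moves": [
    {"x": 0, "y": 0, "z": 0.8, "rx": 0, "ry": 0, "rz": 0, "fingers": -1},
    {"x": 0, "y": 0, "z": 1.6, "rx": 0, "ry": 0, "rz": 0, "fingers": -1},
    {"x": 0, "y": 0, "z": 2.4, "rx": 0, "ry": 0, "rz": 0, "fingers": -1},
    {"x": 0, "y": 0, "z": 3.2, "rx": 0, "ry": 0, "rz": 0, "fingers": -1},
    {"x": 0, "y": 0, "z": 4, "rx": 0, "ry": 0, "rz": 0, "fingers": -1}
  ]
}}

```text
t: 14.93
tcp_pos: [454.5, -355.1, 57.8]
tool_rot: [[-1.0, 0.0, 0.001], [0.0, 1.0, -0.0], [-0.001, -0.0, -1.0]]
ft_force: [-0.4, 1.1, 3.3]
gripper_width: 21.0
grasp_force: 40.0
```

>>> {"op": "carry_out", "data": {
  "moves": [
    {"x": 0, "y": 0, "z": 0.8, "rx": 0, "ry": 0, "rz": 0, "fingers": -1},
    {"x": 0, "y": 0, "z": 1.6, "rx": 0, "ry": 0, "rz": 0, "fingers": -1},
    {"x": 0, "y": 0, "z": 2.4, "rx": 0, "ry": 0, "rz": 0, "fingers": -1},
    {"x": 0, "y": 0, "z": 3.2, "rx": 0, "ry": 0, "rz": 0, "fingers": -1},
    {"x": 0, "y": 0, "z": 4, "rx": 0, "ry": 0, "rz": 0, "fingers": -1}
  ]
}}

```text
t: 15.35
tcp_pos: [454.3, -355.1, 52.9]
tool_rot: [[-1.0, 0.0, 0.0], [0.0, 1.0, -0.0], [-0.0, -0.0, -1.0]]
ft_force: [1.1, 1.3, 2.4]
gripper_width: 20.5
grasp_force: 40.0
```

>>> {"op": "carry_out", "data": {
  "moves": [
    {"x": 0, "y": 0, "z": 0.8, "rx": 0, "ry": 0, "rz": 0, "fingers": -1},
    {"x": 0, "y": 0, "z": 1.6, "rx": 0, "ry": 0, "rz": 0, "fingers": -1},
    {"x": 0, "y": 0, "z": 2.4, "rx": 0, "ry": 0, "rz": 0, "fingers": -1},
    {"x": 0, "y": 0, "z": 3.2, "rx": 0, "ry": 0, "rz": 0, "fingers": -1},
    {"x": 0, "y": 0, "z": 4, "rx": 0, "ry": 0, "rz": 0, "fingers": -1}
  ]
}}

```text
t: 15.77
tcp_pos: [454.2, -355.0, 49.0]
tool_rot: [[-1.0, 0.0, 0.0], [0.0, 1.0, -0.0], [-0.0, -0.0, -1.0]]
ft_force: [0.0, 0.7, 3.5]
gripper_width: 20.9
grasp_force: 40.0
```

>>> {"op": "carry_out", "data": {
  "moves": [
    {"x": 0, "y": 0, "z": 0.8, "rx": 0, "ry": 0, "rz": 0, "fingers": -1},
    {"x": 0, "y": 0, "z": 1.6, "rx": 0, "ry": 0, "rz": 0, "fingers": -1},
    {"x": 0, "y": 0, "z": 2.4, "rx": 0, "ry": 0, "rz": 0, "fingers": -1},
    {"x": 0, "y": 0, "z": 3.2, "rx": 0, "ry": 0, "rz": 0, "fingers": -1},
    {"x": 0, "y": 0, "z": 4, "rx": 0, "ry": 0, "rz": 0, "fingers": -1}
  ]
}}

```text
t: 16.18
tcp_pos: [454.2, -354.9, 44.9]
tool_rot: [[-1.0, 0.0, 0.0], [0.0, 1.0, -0.0], [-0.0, -0.0, -1.0]]
ft_force: [-0.4, -0.0, 2.5]
gripper_width: 21.1
grasp_force: 40.0
```

About 6 mm to go; now in smaller steps.

>>> {"op": "carry_out", "data": {
  "moves": [
    {"x": 0, "y": 0, "z": 0.6, "rx": 0, "ry": 0, "rz": 0, "fingers": -1},
    {"x": 0, "y": 0, "z": 1.2, "rx": 0, "ry": 0, "rz": 0, "fingers": -1},
    {"x": 0, "y": 0, "z": 1.8, "rx": 0, "ry": 0, "rz": 0, "fingers": -1},
    {"x": 0, "y": 0, "z": 2.4, "rx": 0, "ry": 0, "rz": 0, "fingers": -1},
    {"x": 0, "y": 0, "z": 3, "rx": 0, "ry": 0, "rz": 0, "fingers": -1}
  ]
}}

```text
t: 16.6
tcp_pos: [454.2, -355.0, 42.0]
tool_rot: [[-1.0, 0.0, 0.0], [0.0, 1.0, -0.0], [-0.0, -0.0, -1.0]]
ft_force: [0.1, 0.4, 3.4]
gripper_width: 21.0
grasp_force: 40.0
```

>>> {"op": "carry_out", "data": {
  "moves": [
    {"x": 0, "y": 0, "z": 0.3, "rx": 0, "ry": 0, "rz": 0, "fingers": -1},
    {"x": 0, "y": 0, "z": 0.6, "rx": 0, "ry": 0, "rz": 0, "fingers": -1},
    {"x": 0, "y": 0, "z": 0.9, "rx": 0, "ry": 0, "rz": 0, "fingers": -1},
    {"x": 0, "y": 0, "z": 1.2, "rx": 0, "ry": 0, "rz": 0, "fingers": -1},
    {"x": 0, "y": 0, "z": 1.2, "rx": 0, "ry": 0, "rz": 0, "fingers": -1}
  ]
}}

```text
t: 17.02
tcp_pos: [454.1, -354.9, 40.7]
tool_rot: [[-1.0, 0.0, -0.0], [0.0, 1.0, 0.0], [0.0, 0.0, -1.0]]
ft_force: [1.2, 0.5, 2.0]
gripper_width: 21.0
grasp_force: 40.0
```

>>> {"op": "carry_out", "data": {
  "moves": [
    {"x": 0, "y": 0, "z": 0.2, "rx": 0, "ry": 0, "rz": 0, "fingers": -1},
    {"x": 0, "y": 0, "z": 0.4, "rx": 0, "ry": 0, "rz": 0, "fingers": -1},
    {"x": 0, "y": 0, "z": 0.6, "rx": 0, "ry": 0, "rz": 0, "fingers": -1},
    {"x": 0, "y": 0, "z": 0.6, "rx": 0, "ry": 0, "rz": 0, "fingers": -1},
    {"x": 0, "y": 0, "z": 0.6, "rx": 0, "ry": 0, "rz": 0, "fingers": -1}
  ]
}}

```text
t: 17.43
tcp_pos: [454.2, -355.0, 40.3]
tool_rot: [[-1.0, 0.0, 0.0], [0.0, 1.0, -0.0], [-0.0, -0.0, -1.0]]
ft_force: [0.7, 1.0, 3.0]
gripper_width: 20.5
grasp_force: 40.0
```

>>> {"op": "carry_out", "data": {
  "moves": [
    {"x": 0, "y": 0, "z": 0.2, "rx": 0, "ry": 0, "rz": 0, "fingers": -1},
    {"x": 0, "y": 0, "z": 0.4, "rx": 0, "ry": 0, "rz": 0, "fingers": -1},
    {"x": 0, "y": 0, "z": 0.6, "rx": 0, "ry": 0, "rz": 0, "fingers": -1},
    {"x": 0, "y": 0, "z": 0.6, "rx": 0, "ry": 0, "rz": 0, "fingers": -1},
    {"x": 0, "y": 0, "z": 0.6, "rx": 0, "ry": 0, "rz": 0, "fingers": -1}
  ]
}}

```text
t: 17.85
tcp_pos: [454.1, -354.9, 39.5]
tool_rot: [[-1.0, 0.0, -0.0], [0.0, 1.0, -0.0], [0.0, -0.0, -1.0]]
ft_force: [0.7, -0.2, 1.8]
gripper_width: 20.9
grasp_force: 40.0
```

>>> {"op": "carry_out", "data": {
  "moves": [
    {"x": 0, "y": 0, "z": 0.2, "rx": 0, "ry": 0, "rz": 0, "fingers": -1},
    {"x": 0, "y": 0, "z": 0.4, "rx": 0, "ry": 0, "rz": 0, "fingers": -1},
    {"x": 0, "y": 0, "z": 0.4, "rx": 0, "ry": 0, "rz": 0, "fingers": -1},
    {"x": 0, "y": 0, "z": 0.4, "rx": 0, "ry": 0, "rz": 0, "fingers": -1},
    {"x": 0, "y": 0, "z": 0.4, "rx": 0, "ry": 0, "rz": 0, "fingers": -1}
  ]
}}

```text
t: 18.27
tcp_pos: [454.1, -354.9, 39.2]
tool_rot: [[-1.0, 0.0, -0.0], [0.0, 1.0, 0.0], [0.0, 0.0, -1.0]]
ft_force: [0.6, -0.1, 2.1]
gripper_width: 21.2
grasp_force: 40.0
```

>>> {"op": "carry_out", "data": {
  "moves": [
    {"x": 0, "y": 0, "z": 0.2, "rx": 0, "ry": 0, "rz": 0, "fingers": -1},
    {"x": 0, "y": 0, "z": 0.4, "rx": 0, "ry": 0, "rz": 0, "fingers": -1},
    {"x": 0, "y": 0, "z": 0.4, "rx": 0, "ry": 0, "rz": 0, "fingers": -1},
    {"x": 0, "y": 0, "z": 0.4, "rx": 0, "ry": 0, "rz": 0, "fingers": -1},
    {"x": 0, "y": 0, "z": 0.4, "rx": 0, "ry": 0, "rz": 0, "fingers": -1}
  ]
}}

```text
t: 18.68
tcp_pos: [454.2, -354.9, 39.1]
tool_rot: [[-1.0, 0.0, 0.0], [0.0, 1.0, -0.0], [-0.0, -0.0, -1.0]]
ft_force: [1.1, 2.0, 5.1]
gripper_width: 21.1
grasp_force: 40.0
```

>>> {"op": "carry_out", "data": {
  "moves": [
    {"x": 0, "y": 0, "z": 0.2, "rx": 0, "ry": 0, "rz": 0, "fingers": -1},
    {"x": 0, "y": 0, "z": 0.4, "rx": 0, "ry": 0, "rz": 0, "fingers": -1},
    {"x": 0, "y": 0, "z": 0.4, "rx": 0, "ry": 0, "rz": 0, "fingers": -1},
    {"x": 0, "y": 0, "z": 0.4, "rx": 0, "ry": 0, "rz": 0, "fingers": -1},
    {"x": 0, "y": 0, "z": 0.4, "rx": 0, "ry": 0, "rz": 0, "fingers": -1}
  ]
}}

```text
t: 19.1
tcp_pos: [454.2, -355.0, 39.1]
tool_rot: [[-1.0, 0.0, 0.0], [0.0, 1.0, -0.0], [-0.0, -0.0, -1.0]]
ft_force: [-0.3, 2.1, 7.0]
gripper_width: 20.7
grasp_force: 40.0
```

>>> {"op": "carry_out", "data": {
  "moves": [
    {"x": 0, "y": 0, "z": 0.3, "rx": 0, "ry": 0, "rz": 0, "fingers": -1},
    {"x": 0, "y": 0, "z": 0.6, "rx": 0, "ry": 0, "rz": 0, "fingers": -1},
    {"x": 0, "y": 0, "z": 0.9, "rx": 0, "ry": 0, "rz": 0, "fingers": -1},
    {"x": 0, "y": 0, "z": 0.9, "rx": 0, "ry": 0, "rz": 0, "fingers": -1},
    {"x": 0, "y": 0, "z": 0.9, "rx": 0, "ry": 0, "rz": 0, "fingers": -1}
  ]
}}

```text
t: 19.52
tcp_pos: [454.4, -355.1, 39.0]
tool_rot: [[-1.0, 0.0, 0.0], [0.0, 1.0, -0.0], [-0.0, -0.0, -1.0]]
ft_force: [-2.2, 2.7, 12.8]
gripper_width: 20.7
grasp_force: 40.0
```

>>> {"op": "carry_out", "data": {
  "moves": [
    {"x": 0, "y": 0, "z": 0.2, "rx": 0, "ry": 0, "rz": 0, "fingers": -1},
    {"x": 0, "y": 0, "z": 0.4, "rx": 0, "ry": 0, "rz": 0, "fingers": -1},
    {"x": 0, "y": 0, "z": 0.6, "rx": 0, "ry": 0, "rz": 0, "fingers": -1},
    {"x": 0, "y": 0, "z": 0.6, "rx": 0, "ry": 0, "rz": 0, "fingers": -1},
    {"x": 0, "y": 0, "z": 0.6, "rx": 0, "ry": 0, "rz": 0, "fingers": -1}
  ]
}}

```text
t: 19.93
tcp_pos: [454.4, -355.1, 39.0]
tool_rot: [[-1.0, 0.0, 0.0], [0.0, 1.0, -0.0], [-0.0, -0.0, -1.0]]
ft_force: [-3.9, 4.4, 15.4]
gripper_width: 20.8
grasp_force: 40.0
```

The TCP stands firm at 39.0 while the force climbs, so the shoulder is home. I take the load off, open part way and rise straight up.

>>> {"op": "carry_out", "data": {
  "moves": [
    {"x": 0, "y": 0, "z": -0.8, "rx": 0, "ry": 0, "rz": 0, "fingers": -1},
    {"x": 0, "y": 0, "z": -1.6, "rx": 0, "ry": 0, "rz": 0, "fingers": -1},
    {"x": 0, "y": 0, "z": -1.6, "rx": 0, "ry": 0, "rz": 0, "fingers": -1},
    {"x": 0, "y": 0, "z": -1.6, "rx": 0, "ry": 0, "rz": 0, "fingers": -0.2},
    {"x": 0, "y": 0, "z": -1.6, "rx": 0, "ry": 0, "rz": 0, "fingers": 0.3}
  ]
}}

```text
t: 20.35
tcp_pos: [453.6, -354.7, 37.9]
tool_rot: [[-1.0, 0.0, -0.001], [0.0, 1.0, 0.0], [0.001, 0.0, -1.0]]
ft_force: [-0.4, 0.1, -0.8]
gripper_width: 32.2
grasp_force: 0.0
```

>>> {"op": "carry_out", "data": {
  "moves": [
    {"x": 0, "y": 0, "z": 0, "rx": 0, "ry": 0, "rz": 0, "fingers": 0.3},
    {"x": 0, "y": 0, "z": 0, "rx": 0, "ry": 0, "rz": 0, "fingers": 0.3},
    {"x": 0, "y": 0, "z": 0, "rx": 0, "ry": 0, "rz": 0, "fingers": 0.3},
    {"x": 0, "y": 0, "z": 0, "rx": 0, "ry": 0, "rz": 0, "fingers": 0.3},
    {"x": 0, "y": 0, "z": 0, "rx": 0, "ry": 0, "rz": 0, "fingers": 0.3}
  ]
}}

```text
t: 20.77
tcp_pos: [454.0, -354.9, 38.3]
tool_rot: [[-1.0, 0.0, -0.0], [0.0, 1.0, 0.0], [0.0, 0.0, -1.0]]
ft_force: [0.7, 0.9, 0.0]
gripper_width: 57.3
grasp_force: 0.0
```

>>> {"op": "carry_out", "data": {
  "moves": [
    {"x": 0, "y": 0, "z": 0, "rx": 0, "ry": 0, "rz": 0, "fingers": 0.3},
    {"x": 0, "y": 0, "z": 0, "rx": 0, "ry": 0, "rz": 0, "fingers": 0.3},
    {"x": 0, "y": 0, "z": 0, "rx": 0, "ry": 0, "rz": 0, "fingers": 0.3},
    {"x": 0, "y": 0, "z": 0, "rx": 0, "ry": 0, "rz": 0, "fingers": 0.3},
    {"x": 0, "y": 0, "z": 0, "rx": 0, "ry": 0, "rz": 0, "fingers": 0.3}
  ]
}}

```text
t: 21.18
tcp_pos: [454.1, -354.9, 38.5]
tool_rot: [[-1.0, 0.0, 0.0], [0.0, 1.0, -0.0], [-0.0, -0.0, -1.0]]
ft_force: [-1.2, -0.2, 0.1]
gripper_width: 57.2
grasp_force: 0.0
```

>>> {"op": "carry_out", "data": {
  "moves": [
    {"x": 0, "y": 0, "z": -10, "rx": 0, "ry": 0, "rz": 0, "fingers": 0.3},
    {"x": 0, "y": 0, "z": -30, "rx": 0, "ry": 0, "rz": 0, "fingers": 0.3},
    {"x": 0, "y": 0, "z": -55, "rx": 0, "ry": 0, "rz": 0, "fingers": 0.3},
    {"x": 0, "y": 0, "z": -80, "rx": 0, "ry": 0, "rz": 0, "fingers": 0.3},
    {"x": 0, "y": 0, "z": -100, "rx": 0, "ry": 0, "rz": 0, "fingers": 0.3}
  ]
}}

```text
t: 21.6
tcp_pos: [454.6, -355.4, 141.2]
tool_rot: [[-1.0, 0.0, 0.002], [0.0, 1.0, -0.001], [-0.002, -0.001, -1.0]]
ft_force: [0.1, -0.7, -0.2]
gripper_width: 57.4
grasp_force: 0.0
```

>>> {"op": "carry_out", "data": {
  "moves": [
    {"x": 0, "y": 0, "z": 0, "rx": 0, "ry": 0, "rz": 0, "fingers": 0.3},
    {"x": 0, "y": 0, "z": 0, "rx": 0, "ry": 0, "rz": 0, "fingers": 0.3},
    {"x": 0, "y": 0, "z": 0, "rx": 0, "ry": 0, "rz": 0, "fingers": 0.3},
    {"x": 0, "y": 0, "z": 0, "rx": 0, "ry": 0, "rz": 0, "fingers": 0.3},
    {"x": 0, "y": 0, "z": 0, "rx": 0, "ry": 0, "rz": 0, "fingers": 0.3}
  ]
}}

```text
t: 22.02
tcp_pos: [453.1, -354.1, 136.7]
tool_rot: [[-1.0, 0.0, -0.002], [0.0, 1.0, 0.002], [0.002, 0.002, -1.0]]
ft_force: [-0.3, -0.5, 0.3]
gripper_width: 57.3
grasp_force: 0.0
```

```bash
python3 - <<'E'
from h import *
s=state();c,im,d=shot("wrist");print(s['t'],np.round(s['tcp_pos'],2))
P=pts("w",np.ones(d.shape,bool),d,c)
b=P[(P[:,2]>60)&(P[:,2]<110)&(abs(P[:,0]-454)<30)&(abs(P[:,1]+354)<20)]
t=b[b[:,2]>b[:,2].max()-6];print("head top",np.percentile(t,[2,50,98],axis=0).round(1).tolist())
o=silhouettes("wrist","cap")
if o: q=pts("w",o[0]["pixels"],d,c);print("cap",np.percentile(q,[3,50,97],axis=0).round(1).tolist())
cv2.imwrite("pics/w5.png",cv2.resize(im[60:280,60:360,::-1],None,fx=2.6,fy=2.6,interpolation=cv2.INTER_CUBIC))
E
```

```text
22.0167 [ 453.11 -354.08  136.68]
head top [[444.1, -362.9, 85.0], [453.7, -353.7, 88.4], [463.6, -343.8, 90.0]]
cap [[431.4, -457.9, 16.9], [459.1, -424.1, 19.1], [493.0, -396.0, 47.5]]
```

View pics/w5.png

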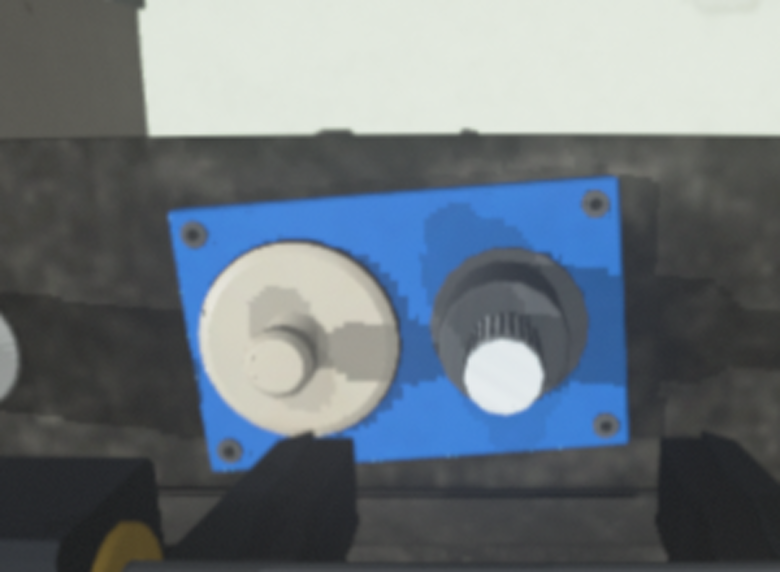

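The head sits centred on the bushing at (503,375) with its top at z≈88, which is 54 + 34 mm, so it is fully seated. The cap at (280,345) has not moved, and the gripper is clear.

```bash
python3 -c "
from cell import *
print(sign_off())"
```

```text
the job is handed in; nothing more can be done
None
```

The stop pin is in the bushing with its shoulder home (head top at z≈88 mm, as expected) and released; the job is handed in after about 22 s, the highest contact force I read was about 16 N, and the cap measured unmoved. The first grasp closed above the pin because the fingertips are about 34 mm shorter than stated, and I found the hole by camera, so it needed no felt search on the face.

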